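# Clamp a hardwood blank in a cam-lock jig

### The job

Clamp the loose hardwood blank in the cam-lock jig: first push the cam lever anticlockwise (seen from above) all the way round to its rear stop, so that the cam is at its low point and the sliding jaw is free. Then push the jaw forward until the blank sits square and snug between the jaw and the end stop, and push the lever back clockwise until it is tight against its other stop. Do not lift the blank, and leave the other things on the bench where they are.

Things in the scene. Friction and masses are not known exactly. Their poses are not given: they have to be found in the camera images.
- jig: Cam-lock jig fixed to the bench: plywood base 310 (x) x 220 (y) x 18 mm. Origin on the bench under its middle; +x forward, from the cam end to the end stop; +y to the cam lever's side; all x, y, z here are in this frame, mm. The jaw's steel bar (30 wide, along x at y = 0, top z = 35) runs under two aluminium straps at x = -110 and -41 (y -40 to 36, top z = 41, screw heads to z = 45).
- stop_face (a point): Middle of the flat near face of the hardwood end stop at the jig's far end: x = 132, y = 0, z = 43 of the jig. The stop is 130 mm wide, 22 mm thick, its top at z = 68. Fixed to the jig.
- cam (a joint): Eccentric cam with lever on an upright pivot, rad; grows clockwise seen from above. 0: lever on its rear stop, cam at its low point, jaw free. 2.55: on its other stop, jaw locked. Starts locked, 2.3 to 2.5. The lever points at the angle 3.40 minus this value, from the jig's +x towards its +y: rearward when free, forward and outward when locked, sweeping round the +y side between.
- cam_pivot (a point): Point on the cam's pivot axis: x = -75, y = 49, z = 75 of the jig, fixed to it. The cam is a steel disc 44 mm across, 3 mm off this axis; it presses a brass shoe on the side of the jaw's bar from about 2.0 rad on. Steel pins 8 mm thick, tops at z = 54, stop the lever: one on the rear strap at (-110, 27), one in the base at (-49, 61).
- lever_grip (a point): Centre of the upright black grip at the lever's end, moving with it: 23 mm thick, z = 54 to 96, its axis 76 mm from the pivot axis. The lever is a flat steel bar 16 mm wide, z = 46 to 54. It is stiff: about 6 N at the grip swings it, up to about 10 N once the cam bites; it stays where it is left.
- jaw (a joint): The sliding jaw, m, 0 to 0.085; grows forward (+x of the jig). An upright plate 90 mm wide (y -45 to 45), 22 thick, top z = 80; at 0 its rear face is at x = -30, its front face at x = -8. Starts at 0 to 0.015; reads 0.060 with the blank square and snug between jaw and end stop. When free it slides with about 2 N and stays where it is left.
- jaw_push (a point): Middle of the jaw's flat rear face, over the bar, at y = 0, z = 62 of the jig: the place to push it forward. The point moves with the jaw.
- blank: The loose hardwood blank, 80 (x) x 70 (y) x 45 mm (z), about 0.2 kg, lying on the jig's base between jaw and end stop, a little askew, with gaps of some 10 to 35 mm at both ends. Origin at the centre of its underside. Clamped, it is square with the jig and its origin is at x = 92.
- pencil: Bystander: flat carpenter's pencil, 170 x 14 x 7 mm, lying on the right (-y) side of the jig's base board. Origin at the centre of its underside.
- square: Bystander: try square on the bench to the right of the jig: dark wooden stock 115 mm long, 18 mm high, steel blade 150 mm along its x. Origin under the middle of the stock.
- plane: Bystander: small block plane, 160 x 50 x 55 mm, on the bench to the right of the jig. Origin at the centre of its underside.
- glue: Bystander: upright plastic glue bottle, 58 mm thick and 175 mm tall, on the bench to the left of the jig. Origin at the centre of its underside.
- tape: Bystander: tape measure, 72 x 36 x 66 mm, standing on the bench to the left of the jig. Origin at the centre of its underside.
- chisel: Bystander: bevel chisel with a wooden handle, 250 mm long and 28 mm high, lying on the bench to the left of the jig. Origin under its middle.
- offcut: Bystander: wooden offcut, 75 x 45 x 32 mm, on the bench to the right of the jig near its cam end. Origin at the centre of its underside.
Things that resemble listed ones, but are neither listed nor needed, are in the scene too. There is more than one size of the blank; the job needs the largest.

How it is judged (in metres and radians):
On the way, in this order (a step that is already met when the one before it is completed fails the run):
1. the cam is turned to its low point (within about 14 degrees of the lever's rear stop) while the jaw is still where it stood (within 4 mm) (value of joint cam below 0.25 rad and distance of jaw_push from where it was at the start of the episode below 0.004 m), for 0.2 s.
2. with the cam still at its low point, the jaw is pushed forward until the blank is square between jaw and end stop (gaps under 2.5 mm in all) (x of blank in the frame of jig between 0.089 and 0.095 m and y of blank in the frame of jig between -0.03 and 0.03 m and angle between the x axis of blank and the x axis of jig, either way round below 0.05 rad and value of joint jaw between 0.0575 and 0.0625 m and value of joint cam below 0.25 rad), for 0.2 s.
At the end, for the whole second after the job is handed in: The blank lies flat on the base, square (within 3 degrees) between jaw and end stop, with at most 2.5 mm of gap left in all (jaw joint 0.0575 to 0.0625, blank within 3 mm of x = 92 of the jig and within 30 mm of its middle line), the cam lever is locked (cam joint over 2.3), everything at rest (x of blank in the frame of jig between 0.089 and 0.095 m and y of blank in the frame of jig between -0.03 and 0.03 m and angle between the x axis of blank and the x axis of jig, either way round below 0.05 rad and value of joint jaw between 0.0575 and 0.0625 m and value of joint cam above 2.3 rad and height (world z) of blank below 0.021 m and angle between blank's own z axis and vertical below 0.05 rad and linear speed of blank below 0.01 m/s and velocity of joint cam below 0.05 rad/s and velocity of joint jaw below 0.01 m/s); the robot touches nothing.
It fails at once if the blank is lifted or tipped (more than 8 mm or 12 degrees) (height (world z) of blank above 0.026 m or angle between blank's own z axis and vertical above 0.21 rad).
It fails at once if another thing on the bench is moved by more than 30 mm, or the glue bottle is tipped (distance of any of pencil, square, plane, glue, tape, chisel, offcut from where it was at the start of the episode above 0.03 m or angle between glue's own z axis and vertical above 0.35 rad).
It also fails if it takes over 64 s, if anything falls off the work surface, if the arm or the gripper's body presses on something with over 40 N, if the wrist force passes 120 N, or if a joint passes its speed limit or range.

### The arm

A 6-joint arm with a two-finger parallel gripper is mounted at the origin on the work surface. World frame = base frame: x ahead of the robot, y to its left, z up, the work surface at z = 0. Lengths are in mm, angles in rad, forces in N, time in s.
With the tool pointing down it reaches from about 275 to 750 mm from the base axis. Payload 10.2 kg.
Tool frame: the origin (TCP) lies at the very end of the fingers, on their centre line; the grasp point (between the pads) lies 19 mm behind it; z points along the fingers, y is the line along which they close (so a half turn about z gives the same grasp; the last joint's range is limited). The gripper opens to 85 mm and grips with 20 to 120 N. Pads are 22 mm wide; open, the fingers measure 114 mm over their backs; the gripper's body (76 mm by 85 mm) begins 54 mm behind the grasp point. The pads swing forward as they close: fully open they stand 13 mm farther back than shut.
Start: joints at [1, 0.313, 1.498, -0, 1.331, -0.223], TCP at [178.949, 493.567, 231.294] pointing down, gripper open.
Joint ranges: [-2.94, 2.94], [-0.97, 2.17], [0.19, 2.56], [-1.23, 4.37], [0.02, 3.11], [-2.88, 2.88]. Speed limits (rad/s): [2.39, 2.39, 3.01, 3.14, 3.14, 3.14].

### API

Orientations are given as a unit quaternion [w, x, y, z].
In Python, from rig import ctrl gives the robot as it stands.
- The arm moves only by the tool step_arm, never from a script. Its argument "increments" is a list of rows, each a list of 3 entries, a list of its own where there are three numbers: the shift along the tool's x, y, z in cm, then the turn, a rotation vector about the tool's x, y, z in degrees, then the opening in per cent of the stroke, from 0 (shut) to 100 (fully open). A call has 1 to 8 rows; each row is the pose to reach, as a shift and turn from the pose commanded when the call began, along the tool's axes at that moment; what a row does not reach only later rows make up. A row lasts 1/8 s, in which the tool goes at most 62.5 mm and 10.7 degrees, less where a joint would pass 70% of its speed; a pose out of reach is approached as far as the arm can. A call with a gripper value outside its range is refused whole. The fingers move at their own pace and stop on an object; "squeeze" is the grip in N (left out, the last holds). Time passes only in rows, so rows that repeat a pose let the fingers close. It gives the time, the measured TCP pose, the force, the opening and the grip force at its end, in the units of the state.
- ctrl.sense(): the state, without advancing time (a new reading comes with each control period).
- ctrl.capture(name): name is "scene" or "top" or "wrist"; returns a dict with "img" (384x512x3 uint8, red, green, blue), "fx", "fy", "cx", "cy" (pixels), "extrinsics" (4x4, takes a point from camera to world coordinates). Camera axes: x right, y down, z forward; pixel columns grow to the right and rows downward; lengths in mm; the calibration is good to about 2 mm. A picture is of the moment at which its call begins. There is no depth.
- ctrl.finish_job(): hands the job in; it is judged then, once.
The state is a dict: "time_s": time; "joints": joint angles; "dq": joint speeds; "tau": joint torques, N m; "eef_pos": TCP position; "ee_rot": TCP orientation; "force": force on the tool from outside, world axes, zero at the start; "wrist_torque": the same for the moment, N m; "grip_width": opening from 0.0 (shut) to 1.0 (fully open); "grip_force": force on a finger pad.
Only numpy, scipy, OpenCV 4.12 (cv2) and the standard library are available. Lean on these libraries where they do the work, as an engineer would, in place of code of your own. Each camera call takes 0.05 s, during which the arm holds its last target. There are 200 camera calls.

## Working session

There is one attempt and no reset: what is moved stays moved. The work goes in short steps, Python scripts to look and compute and a tool call to move; the robot and the scene stay as the last step left them, time stands still between calls to the robot, and variables do not carry over. Pictures are saved under pics/ and viewed, at most 13 in all, crops included, and the job is handed in when it is done.

Besides the shell and the picture viewer there is one more tool, called after "Request:" as name([rows], argument=value, ...), one row to a line, values as JSON. step_arm: Moves the arm, as the interface text tells. Its arguments: {"type":"object","properties":{"increments":{"type":"array"},"squeeze":{"type":"number"}},"required":["increments"]}

```bash
mkdir -p pics; cat > h.py <<'E'
import numpy as np,cv2
from rig import ctrl
def cap(n,f):
    c=ctrl.capture(n); cv2.imwrite(f'pics/{f}.png',cv2.cvtColor(c['img'],cv2.COLOR_RGB2BGR)); np.savez(f'pics/{f}.npz',**{k:c[k] for k in('fx','fy','cx','cy','extrinsics')}); return c
def world(f,u,v,z):
    c=np.load(f'pics/{f}.npz');E=c['extrinsics'];d=E[:3,:3]@[(u-c['cx'])/c['fx'],(v-c['cy'])/c['fy'],1];o=E[:3,3];return o+d*(z-o[2])/d[2]
def proj(f,p):
    c=np.load(f'pics/{f}.npz');E=c['extrinsics'];q=(np.atleast_2d(p)-E[:3,3])@E[:3,:3];return np.c_[c['fx']*q[:,0]/q[:,2]+c['cx'],c['fy']*q[:,1]/q[:,2]+c['cy']]
E
python3 - <<'E'
from h import *
a=cap('top','top0');b=cap('scene','sc0')
print(a['extrinsics'],a['fx']);s=ctrl.sense();print(s['eef_pos'],s['ee_rot'],s['force'])
i=cv2.imread('pics/top0.png');cv2.imwrite('pics/top0b.png',cv2.resize(i,(800,600),interpolation=cv2.INTER_CUBIC))
E
```

```text
[[ 1.71998864e-02 -9.90305402e-01  1.37838216e-01  4.32012443e+02]
 [-9.99850627e-01 -1.68013639e-02  4.05428791e-03 -2.25504196e+01]
 [-1.69911319e-03 -1.37887361e-01 -9.90446459e-01  1.07714436e+03]
 [ 0.00000000e+00  0.00000000e+00  0.00000000e+00  1.00000000e+00]] 441.7029614378906
[178.81937212 493.37681421 230.80436744] [-2.14220123e-04  1.73023779e-01  9.84917484e-01 -5.24530371e-04] [ 0.17504445  0.23488884 -0.45364723]
```

View pics/top0b.png

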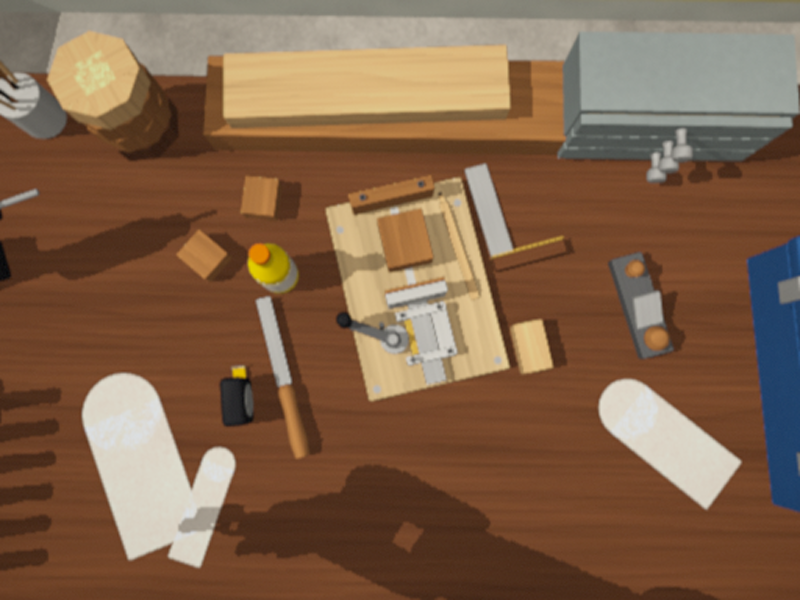

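View pics/sc0.png

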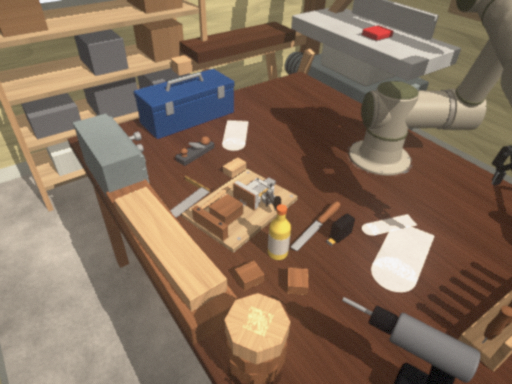

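The top view (800x600) shows the jig with corners near (327,207), (462,179), (508,369) and (370,399). The lever grip is at (345,320). Possible blanks are the brown block in the jig at (405,238) and the smaller blocks at (260,196) and (203,253). I choose the one in the jig, and will check that in a close crop with a fitted model.

```bash
cat >> h.py <<'E'
def T(p,q):
    p=np.atleast_2d(np.array(p,float));c,s=np.cos(q[2]),np.sin(q[2]);return np.c_[q[0]+c*p[:,0]-s*p[:,1],q[1]+s*p[:,0]+c*p[:,1],p[:,2]]
E
python3 - <<'E'
from h import *
from scipy.optimize import least_squares
m=[[155,110,18],[155,-110,18],[-155,-110,18],[-155,110,18]]
px=np.array([[327,207],[462,179],[508,369],[370,399]])*.64
r=least_squares(lambda q:(proj('top0',T(m,q))-px).ravel(),[450,0,.2],x_scale=[10,10,.1])
q=r.x;print(q,r.fun);np.save('jig.npy',q)
c,s=np.cos(q[2]),np.sin(q[2])
def tojig(u,v,z):
    w=world('top0',u*.64,v*.64,z)[:2]-q[:2];return [c*w[0]+s*w[1],-s*w[0]+c*w[1]]
g=tojig(345,320,96);print('grip',g,'cam',3.4-np.arctan2(g[1]-49,g[0]+75),np.hypot(g[0]+75,g[1]-49))
for p in [(379,219),(424,209),(433,262),(390,270)]:print(tojig(*p,63))
print('jaw',tojig(388,303,80),tojig(447,293,80))
i=cv2.imread('pics/top0.png')[100:270,190:350];i=cv2.resize(i,None,fx=4,fy=4,interpolation=cv2.INTER_CUBIC)[:600,:800]
def L(P,col):
    z=(proj('top0',T(P,q))-[190,100])*4+1.5;cv2.polylines(i,[np.int32(z*8)],True,col,1,cv2.LINE_AA,3)
L(m,(0,255,0));L([[132,65,68],[132,-65,68],[154,-65,68],[154,65,68]],(255,0,0))
L([[-75,55,75],[-75,43,75],[-75,49,75],[-69,49,75],[-81,49,75],[-75,49,75]],(0,0,255))
L([[-30,45,80],[-30,-45,80],[-8,-45,80],[-8,45,80]],(255,0,255))
cv2.imwrite('pics/crop0.png',i)
E
```

```text
[ 5.98289094e+02 -5.20236517e+01  2.35766021e-01] [-0.0869332  -0.14098453  0.32384159 -0.95300093  0.77882522 -0.01688287
 -1.00118191  0.99010935]
grip [np.float64(-36.42374927753166), np.float64(115.45788720512698)] cam 2.355132793929164 76.84255260968443
[np.float64(106.19710958076885), np.float64(35.31039650704028)]
[np.float64(106.569056644416), np.float64(-34.36289473515321)]
[np.float64(24.2573882673504), np.float64(-29.365729962664005)]
[np.float64(26.356962894165644), np.float64(35.98158423944224)]
jaw [np.float64(-23.728727622684303), np.float64(49.90042689436521)] [np.float64(-28.04545669896507), np.float64(-37.36652279175614)]
```

View pics/crop0.png

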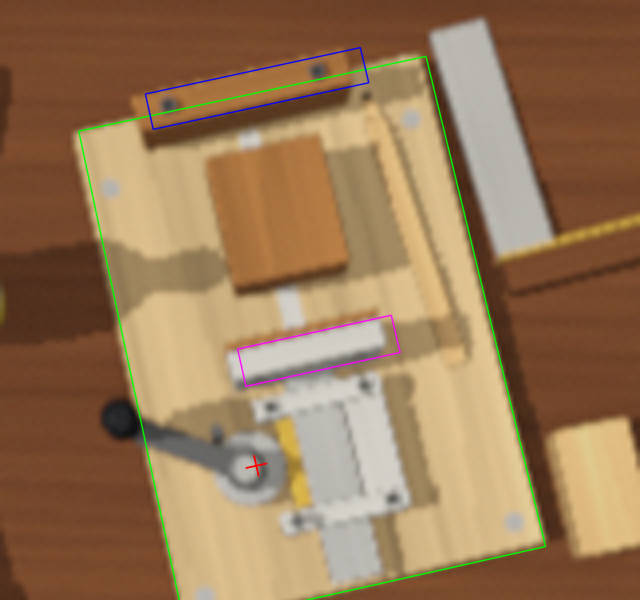

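The model overlay fits the base, but the raised parts are off by several mm. The blank measures about 80x68 on top at z=63, so it is the large one. I'll move over the jig for a closer wrist view.

Request:
step_arm([
  [[-4,-3,-4],[0,0,8],50],
  [[-8,-6,-8],[0,0,16],50],
  [[-13,-9.5,-11],[0,0,24],50],
  [[-18,-13,-12],[0,0,32],50],
  [[-23,-16.5,-12],[0,0,40],50],
  [[-28,-20,-12],[0,0,48],50],
  [[-33,-24,-12],[0,0,56],50],
  [[-38,-27.5,-12],[0,0,64],50],
])

```text
time_s: 1.1
eef_pos: [440.5, 107.2, 351.3]
ee_rot: [-0.0, 0.67, 0.742, 0.0]
force: [0.3, 1.4, 0.2]
grip_width: 0.501
grip_force: 0.0
```

```bash
python3 - <<'E'
from h import *
from scipy.spatial.transform import Rotation as R
s=ctrl.sense();print(s['eef_pos'],s['ee_rot'],s['joints'],s['time_s'])
M=R.from_quat(s['ee_rot'],scalar_first=True).as_matrix();print(M.round(3))
print(M.T@(np.array([520,-40,350])-s['eef_pos']))
g=world('top0',283*.64,288*.64,0);q=np.load('jig.npy');print('glue',g,world('top0',262*.64,253*.64,175))
E
```

```text
[440.5410237  107.24943916 351.26800882] [-4.18585844e-05  6.70469693e-01  7.41936916e-01  4.52439718e-05] [-2.06690692e-02  9.14704901e-02  1.46122059e+00  1.23230215e-04
  1.58890556e+00 -1.21779822e-01] 1.1
[[-0.101  0.995 -0.   ]
 [ 0.995  0.101  0.   ]
 [ 0.     0.    -1.   ]]
[-154.51815872   64.1896476     1.24974324]
glue [595.19250696 158.30131869   0.        ] [615.36129361 158.76509467 175.        ]
```

Request:
step_arm([
  [[-4,1.6,0],[0,0,8],50],
  [[-8,3.2,0],[0,0,16],50],
  [[-12,4.8,0],[0,0,23],50],
  [[-15.5,6.4,0],[0,0,23],50],
  [[-15.5,6.4,0],[0,0,23],50],
  [[-15.5,6.4,0],[0,0,23],50],
])

```text
time_s: 1.85
eef_pos: [519.7, -37.7, 351.1]
ee_rot: [-0.0, 0.803, 0.595, -0.0]
force: [-0.3, 0.2, -0.5]
grip_width: 0.499
grip_force: 0.0
```

```bash
python3 - <<'E'
from h import *
b=cap('wrist','w1');print(b['extrinsics'],b['fx']);s=ctrl.sense();print(s['eef_pos'],s['time_s'])
i=cv2.imread('pics/w1.png');cv2.imwrite('pics/w1b.png',cv2.resize(i,(800,600),interpolation=cv2.INTER_CUBIC))
E
```

```text
[[ 9.57012520e-01 -2.76772644e-01 -8.67406465e-02  5.42982827e+02]
 [-2.90045265e-01 -9.14121607e-01 -2.83293896e-01  3.39104257e+01]
 [-8.83498388e-04  2.96274519e-01 -9.55102418e-01  4.94663739e+02]
 [ 0.00000000e+00  0.00000000e+00  0.00000000e+00  1.00000000e+00]] 331.0942618978798
[519.63049939 -37.39950941 351.3820083 ] 1.9
```

View pics/w1b.png

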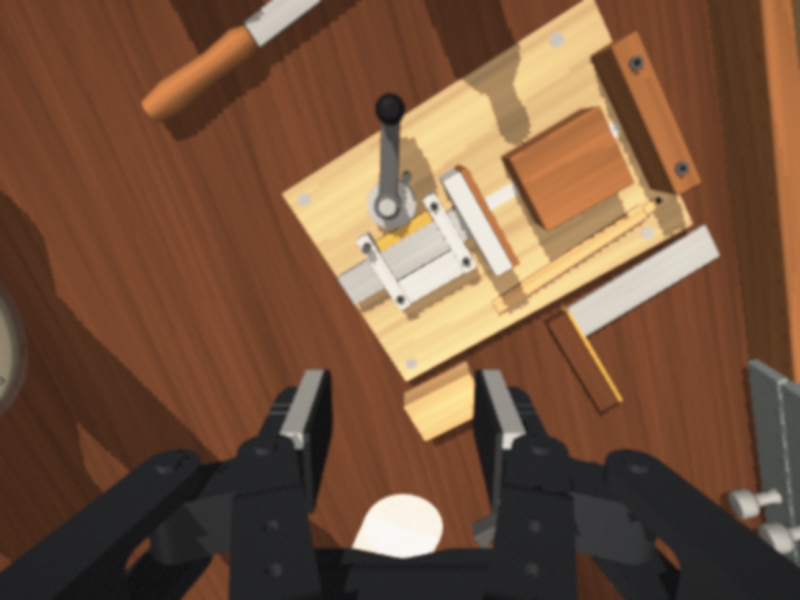

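The wrist view shows the lever grip at (390,107), the pivot at (388,208), the jaw top at (475,220), the blank at (570,165) and the stop at (650,110). I'll refit the jig pose using both cameras.

```bash
python3 - <<'E'
from h import *
from scipy.optimize import least_squares
F=[[-155,110,18],[-155,-110,18],[154,65,68],[154,-65,68],[132,-65,68],[132,65,68],[-75,49,75]]
W=np.array([[284,193],[407,381],[637,33],[698,182],[680,193],[612,45],[388,208]])*.64
Ft=[[155,110,18],[155,-110,18],[-155,-110,18],[-155,110,18],[154,65,68],[154,-65,68],[-75,49,75]]
P=np.array([[78,130],[426,57],[545,547],[180,600],[133,97],[348,55],[248,465]])/4+[190,100]
P[3]=np.array([370,399])*.64
P[2]=np.array([508,369])*.64
f=lambda q:(proj('w1',T(F,q))-W).ravel()
g=lambda q:(proj('top0',T(Ft,q))-P).ravel()
for n,fn in(('w',f),('t',g),('both',lambda q:np.r_[2*f(q),g(q)])):
    r=least_squares(fn,[600,-50,.24],x_scale=[10,10,.1]);print(n,r.x,r.fun.round(1))
q=r.x
q=least_squares(f,q,x_scale=[10,10,.1]).x
np.save('jig.npy',q);c,s=np.cos(q[2]),np.sin(q[2])
def tj(u,v,z):
    w=world('w1',u*.64,v*.64,z)[:2]-q[:2];return np.array([c*w[0]+s*w[1],-s*w[0]+c*w[1]])
G=tj(390,107,96);p=tj(388,208,75);print('grip',G,'piv',p,np.hypot(*(G-[-75,49])),3.4-np.arctan2(G[1]-49,G[0]+75))
for a in [(442,174),(497,275),(459,167),(518,265)]:print('jaw',tj(*a,80))
for a in [(503,157),(549,229),(600,108),(633,180)]:print('bl',tj(*a,63))
E
```

```text
w [ 6.00092572e+02 -4.72249995e+01  2.59449281e-01] [-2.7 -0.7 -0.2 -1.3  0.4 -2.2  3.8 -0.5 -1.   1.8 -0.9  1.1  0.3  2.3]
t [ 5.97073702e+02 -5.01383019e+01  2.40112484e-01] [-1.3  0.5 -1.6 -0.3  0.2  0.2 -1.5  1.6  1.6 -0.6  1.5 -1.9  0.9  0.3]
both [ 5.99918012e+02 -4.73790776e+01  2.57990435e-01] [-5.6 -1.5 -1.  -2.6  0.9 -3.7  7.3 -0.3 -2.3  4.2 -1.7  2.7  0.4  4.7
 -3.3  0.4 -4.  -1.9 -0.  -2.1 -1.3  0.9 -0.6 -1.1 -0.9 -3.3  0.4 -0.7]
grip [-31.79604476 114.55758328] piv [-73.78704111  51.62480841] 78.51355598542506 2.4118958231409353
jaw [-23.30689708  52.29768629]
jaw [-25.89675404 -42.1136816 ]
jaw [-9.34944281 49.92456991]
jaw [ -7.0963644  -43.71670153]
bl [25.75646772 36.30222433]
bl [ 30.75021783 -35.48843136]
bl [108.22971514  29.02262523]
bl [107.38127796 -35.49883905]
```

```bash
cat >> h.py <<'E'
from scipy.spatial.transform import Rotation as R
def rows(poses):
    "poses: (x,y,z world, tool-y direction deg) -> tool-frame shift cm, turn deg about tool z"
    s=ctrl.sense();M=R.from_quat(s['ee_rot'],scalar_first=True).as_matrix();y0=np.degrees(np.arctan2(M[1,1],M[0,1]))
    for p in poses: print((M.T@(np.array(p[:3])-s['eef_pos'])/10).round(2).tolist(),[0,0,round(float(y0-p[3]),1)])
E
python3 - <<'E'
from h import *
q=np.load('jig.npy');q[:2]=T([1.2,2.6,0],q)[0,:2];np.save('jig.npy',q);print(q)
piv=T([-75,49,0],q)[0];a=1.241
g=piv[:2]+76*np.array([np.cos(a),np.sin(a)]);print(piv,g,world('w1',390*.64,107*.64,96))
rows([(*g,200,-18.9),(*g,130,-18.9),(*g,61,-18.9)])
E
```

```text
[ 6.00585384e+02 -4.44041600e+01  2.59449284e-01]
[515.52466096 -16.28524386   0.        ] [540.13728667  55.61898868] [539.97114167  55.34128146  96.        ]
[9.49, -0.74, 15.14] [0, 0, 2.0]
[9.49, -0.74, 22.14] [0, 0, 2.0]
[9.49, -0.74, 29.04] [0, 0, 2.0]
```

Request:
step_arm([
  [[4,-0.3,5],[0,0,1],50],
  [[8,-0.6,9],[0,0,2],50],
  [[9.5,-0.7,13],[0,0,2],50],
  [[9.5,-0.7,17],[0,0,2],50],
  [[9.5,-0.7,20],[0,0,2],50],
  [[9.5,-0.7,20],[0,0,2],50],
  [[9.5,-0.7,20],[0,0,2],50],
])

```text
time_s: 2.78
eef_pos: [541.4, 55.1, 152.9]
ee_rot: [0.001, 0.814, 0.581, 0.001]
force: [-0.5, 0.8, 0.4]
grip_width: 0.499
grip_force: 0.0
```

```bash
python3 - <<'E'
from h import *
cap('wrist','w2');s=ctrl.sense();print(s['eef_pos'],s['time_s'])
i=cv2.imread('pics/w2.png')
q=np.load('jig.npy');a=1.241;piv=T([-75,49,0],q)[0]
for z in (96,54):
  p=proj('w2',[[piv[0]+76*np.cos(a),piv[1]+76*np.sin(a),z]])[0];cv2.circle(i,tuple(np.int32(p)),3,(0,0,255),-1)
p=proj('w2',[[piv[0],piv[1],75]])[0];cv2.circle(i,tuple(np.int32(p)),3,(0,255,0),-1);print(p)
cv2.imwrite('pics/w2b.png',i)
E
```

```text
[541.55714287  55.00512319 153.08191556] 2.825
[253.39758813 291.23535182]
```

View pics/w2b.png

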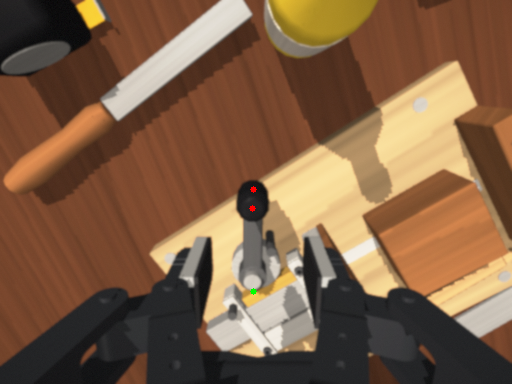

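The red projections land on the black grip at (253,190) and (253,208), so it is centred between the fingers. Descending.

Request:
step_arm([
  [[0,0,3],[0,0,0],50],
  [[0,0,6],[0,0,0],50],
  [[0,0,9],[0,0,0],50],
  [[0,0,9],[0,0,0],50],
  [[0,0,9],[0,0,0],40],
])

```text
time_s: 3.45
eef_pos: [541.9, 54.7, 63.1]
ee_rot: [0.001, 0.814, 0.581, 0.001]
force: [0.5, 0.3, -0.4]
grip_width: 0.401
grip_force: 0.0
```

```bash
python3 - <<'E'
from h import *
s=ctrl.sense();print(s['eef_pos'],s['time_s'],s['force'],s['grip_width'])
q=np.load('jig.npy');piv=T([-75,49,0],q)[0]
print(np.degrees(q[2]+3.4))
A=np.degrees(1.241)+np.arange(1,18)*8.5
rows([(piv[0]+76*np.cos(np.radians(a)),piv[1]+76*np.sin(np.radians(a)),61,a-90) for a in A])
E
```

```text
[541.91396646  54.70761149  63.12887489] 3.45 [ 0.51578713  0.27929911 -0.3746625 ] 0.4011038154711284
209.67099931296173
[-0.06, -1.32, 0.21] [0, 0, -8.5]
[-0.3, -2.42, 0.21] [0, 0, -17.0]
[-0.71, -3.47, 0.2] [0, 0, -25.5]
[-1.27, -4.45, 0.2] [0, 0, -34.0]
[-1.97, -5.33, 0.2] [0, 0, -42.5]
[-2.79, -6.1, 0.19] [0, 0, -51.0]
[-3.72, -6.74, 0.19] [0, 0, -59.5]
[-4.73, -7.24, 0.19] [0, 0, -68.0]
[-5.8, -7.59, 0.19] [0, 0, -76.5]
[-6.91, -7.77, 0.19] [0, 0, -85.0]
[-8.04, -7.78, 0.19] [0, 0, -93.5]
[-9.16, -7.63, 0.19] [0, 0, -102.0]
[-10.24, -7.31, 0.19] [0, 0, -110.5]
[-11.26, -6.84, 0.19] [0, 0, -119.0]
[-12.2, -6.22, 0.19] [0, 0, -127.5]
[-13.04, -5.47, 0.19] [0, 0, -136.0]
[-13.76, -4.6, 0.19] [0, 0, -144.5]
```

Request:
step_arm([
  [[-0.1,-1.3,0.2],[0,0,-8.5],40],
  [[-0.3,-2.4,0.2],[0,0,-17],40],
  [[-0.7,-3.5,0.2],[0,0,-25.5],40],
  [[-1.3,-4.5,0.2],[0,0,-34],40],
  [[-2,-5.3,0.2],[0,0,-42.5],40],
  [[-2.8,-6.1,0.2],[0,0,-51],40],
  [[-3.7,-6.7,0.2],[0,0,-59.5],40],
  [[-4.7,-7.2,0.2],[0,0,-68],40],
])

```text
time_s: 4.45
eef_pos: [458.7, 34.6, 61.3]
ee_rot: [0.002, 0.347, 0.938, 0.002]
force: [1.2, 9.8, 4.1]
grip_width: 0.399
grip_force: 4.0
```

```bash
python3 - <<'E'
from h import *
cap('wrist','w3');s=ctrl.sense();print(s['eef_pos'],s['time_s'],s['force'],s['grip_width'])
q=np.load('jig.npy');piv=T([-75,49,0],q)[0]
A=np.degrees(1.241)+np.arange(9,19)*8.5
rows([(piv[0]+76*np.cos(np.radians(a)),piv[1]+76*np.sin(np.radians(a)),61,a-90) for a in A])
E
```

```text
[457.93927525  33.67041247  61.20534462] 4.5 [1.39176346 3.96948889 1.20700064] 0.3973270146959689
[-0.1, -1.13, 0.02] [0, 0, -7.9]
[-0.33, -2.23, 0.02] [0, 0, -16.4]
[-0.73, -3.29, 0.01] [0, 0, -24.9]
[-1.28, -4.27, 0.01] [0, 0, -33.4]
[-1.97, -5.16, 0.01] [0, 0, -41.9]
[-2.78, -5.94, 0.01] [0, 0, -50.4]
[-3.7, -6.59, 0.01] [0, 0, -58.9]
[-4.7, -7.1, 0.01] [0, 0, -67.4]
[-5.77, -7.46, 0.01] [0, 0, -75.9]
[-6.88, -7.65, 0.02] [0, 0, -84.4]
```

View pics/w3.png

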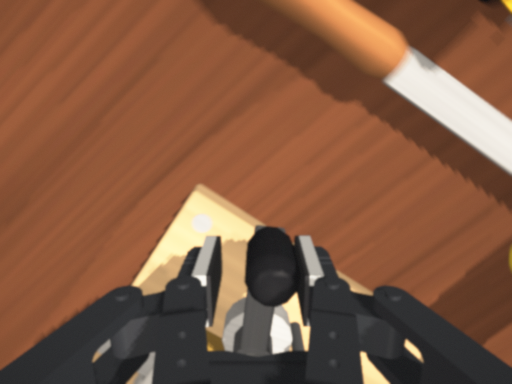

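The wrist view shows the grip at (270,265) held in the cage against the trailing finger, with the lever following. Continuing.

Request:
step_arm([
  [[-0.1,-1.1,0],[0,0,-8],40],
  [[-0.3,-2.2,0],[0,0,-16.4],40],
  [[-0.7,-3.3,0],[0,0,-25],40],
  [[-1.3,-4.3,0],[0,0,-33.5],40],
  [[-2,-5.2,0],[0,0,-42],40],
  [[-2.8,-5.9,0],[0,0,-50.5],40],
  [[-3.7,-6.6,0],[0,0,-59],40],
  [[-4.7,-7.1,0],[0,0,-67.5],40],
])

```text
time_s: 5.5
eef_pos: [447.4, -50.6, 60.9]
ee_rot: [0.001, -0.231, 0.973, 0.0]
force: [2.1, 6.7, 1.8]
grip_width: 0.4
grip_force: 2.9
```

```bash
python3 - <<'E'
from h import *
s=ctrl.sense();print(s['eef_pos'],s['time_s'],s['force'],s['grip_width'],s['joints'])
q=np.load('jig.npy');piv=T([-75,49,0],q)[0];d=s['eef_pos']-piv;print(np.hypot(*d[:2]),np.degrees(np.arctan2(d[1],d[0])))
A=[207,211,214,217]
rows([(piv[0]+76*np.cos(np.radians(a)),piv[1]+76*np.sin(np.radians(a)),61,a-90) for a in A])
E
```

```text
[447.37165712 -50.5950516   60.8526206 ] 5.5 [2.05785763 6.69873781 1.75137344] 0.4002026618921222 [-3.74674138e-01  3.79772014e-01  1.91598100e+00  1.77774383e-03
  8.44001945e-01 -2.41335611e+00]
76.30199761935 -153.2782528519576
[-0.03, -0.04, -0.01] [0, 0, -0.3]
[-0.05, -0.57, -0.01] [0, 0, -4.3]
[-0.09, -0.96, -0.01] [0, 0, -7.3]
[-0.15, -1.36, -0.01] [0, 0, -10.3]
```

Request:
step_arm([
  [[0,-0.5,0],[0,0,-4],40],
  [[-0.1,-1,0],[0,0,-7],40],
  [[-0.1,-1,0],[0,0,-7],40],
])

```text
time_s: 5.88
eef_pos: [451.1, -56.8, 60.5]
ee_rot: [-0.0, -0.288, 0.958, 0.003]
force: [-6.4, 19.0, 10.8]
grip_width: 0.403
grip_force: 9.3
```

```bash
python3 - <<'E'
from h import *
cap('wrist','w4');cap('top','t4');s=ctrl.sense();print(s['eef_pos'],s['force'],s['grip_force'])
q=np.load('jig.npy');piv=T([-75,49,0],q)[0];d=s['eef_pos']-piv;print(np.hypot(*d[:2]),np.degrees(np.arctan2(d[1],d[0])))
E
```

```text
[451.08699884 -56.74181419  60.53690104] [-6.39731168 18.05777446  8.87491142] 9.107831495348364
76.08512589952574 -147.87773576457278
```

View pics/w4.png

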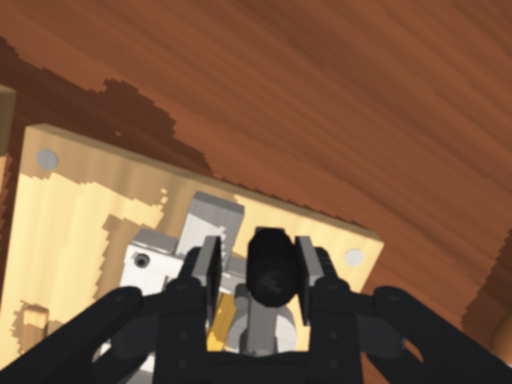

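The lever is on its rear stop: force has risen to 20 N and the angle matches. Backing off slightly and lifting.

Request:
step_arm([
  [[0,0.5,0],[0,0,0],40],
  [[0,0.5,-3],[0,0,0],40],
  [[0,0.5,-6],[0,0,0],40],
  [[0,0.5,-10],[0,0,5],40],
  [[0,0.5,-14],[0,0,10],0],
  [[0,0.5,-15],[0,0,17],0],
  [[0,0.5,-15],[0,0,17],0],
])

```text
time_s: 6.85
eef_pos: [449.7, -55.4, 210.9]
ee_rot: [0.002, -0.144, 0.99, -0.001]
force: [0.1, 0.5, -0.3]
grip_width: -0.0
grip_force: 0.0
```

```bash
python3 - <<'E'
from h import *
cap('wrist','w5');cap('top','t5');s=ctrl.sense();print(s['eef_pos'],s['force'],s['grip_width'],s['time_s'])
q=np.load('jig.npy');yd=np.degrees(q[2])+90
rows([(*T([x,0,z],q)[0],yd) for x,z in((-58,200),(-58,100),(-58,55))])
i=cv2.imread('pics/w5.png')
for P in ([[-30,45,80],[-30,-45,80],[-8,-45,80],[-8,45,80]],[[132,65,68],[132,-65,68],[154,-65,68],[154,65,68]]):
    cv2.polylines(i,[np.int32(proj('w5',T(P,q)))],True,(255,0,255),1)
cv2.imwrite('pics/w5b.png',i)
E
```

```text
[449.07228498 -55.14493825 209.33839479] [-0.12035081  0.14465004 -0.53261196] 0.0045547106512010774 6.95
[-9.02, -3.14, 0.94] [0, 0, 1.8]
[-9.02, -3.13, 10.94] [0, 0, 1.8]
[-9.02, -3.13, 15.44] [0, 0, 1.8]
```

View pics/w5b.png

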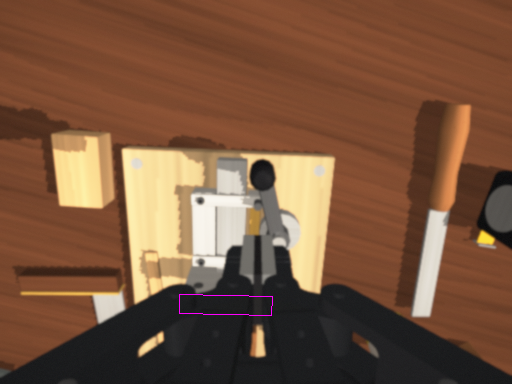

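The lever (grip at 262,175) now points rearward against the pin. I'll check the lateral position and yaw from the rear base corners at (123,149) and (334,157).

```bash
python3 - <<'E'
from h import *
q=np.load('jig.npy');c,s=np.cos(q[2]),np.sin(q[2])
def tj(u,v,z):
    w=world('w5',u,v,z)[:2]-q[:2];return (c*w[0]+s*w[1],-s*w[0]+c*w[1])
for p in((123,149,18),(334,157,18),(218,158,35),(246,158,35),(194,192,41),(192,200,41),(262,165,96)):print(p,np.round(tj(*p),1))
E
```

```text
(123, 149, 18) [-157.6 -111.5]
(334, 157, 18) [-156.1  105.5]
(218, 158, 35) [-154.9  -12.1]
(246, 158, 35) [-155.8   15.3]
(194, 192, 41) [-121.   -35.4]
(192, 200, 41) [-112.6  -37.7]
(262, 165, 96) [-163.4   30.1]
```

Request:
step_arm([
  [[-4.5,-1.5,0],[0,0,2],0],
  [[-9,-3,1],[0,0,2],0],
  [[-9,-3.1,5],[0,0,2],0],
  [[-9,-3.1,9],[0,0,2],0],
  [[-9,-3.1,13],[0,0,2],0],
  [[-9,-3.1,15.3],[0,0,2],0],
  [[-9,-3.1,15.3],[0,0,2],0],
])

```text
time_s: 7.82
eef_pos: [543.1, -58.8, 54.5]
ee_rot: [-0.002, -0.127, 0.992, 0.001]
force: [0.3, -0.4, 1.0]
grip_width: -0.002
grip_force: 0.0
```

```bash
python3 - <<'E'
from h import *
s=ctrl.sense();print(s['eef_pos'],s['force'],s['time_s'])
q=np.load('jig.npy');yd=np.degrees(q[2])+90
rows([(*T([x,0,56],q)[0],yd) for x in(-40,-20,0,10,18)])
E
```

```text
[543.11870486 -58.83890179  54.49161177] [ 0.31405181 -0.38813754  0.95979111] 7.825
[-1.92, -0.07, -0.16] [0, 0, -0.2]
[-3.92, -0.06, -0.17] [0, 0, -0.2]
[-5.92, -0.06, -0.17] [0, 0, -0.2]
[-6.92, -0.05, -0.18] [0, 0, -0.2]
[-7.72, -0.05, -0.18] [0, 0, -0.2]
```

Request:
step_arm([
  [[-0.6,0,-0.1],[0,0,0],0],
  [[-1.2,0,-0.1],[0,0,0],0],
  [[-1.8,0,-0.1],[0,0,0],0],
  [[-2.4,0,-0.1],[0,0,0],0],
  [[-3,0,-0.1],[0,0,0],0],
  [[-3.6,0,-0.1],[0,0,0],0],
  [[-4.2,0,-0.1],[0,0,0],0],
  [[-4.8,0,-0.1],[0,0,0],0],
])

```text
time_s: 8.82
eef_pos: [591.1, -47.0, 57.3]
ee_rot: [-0.0, -0.127, 0.992, -0.0]
force: [-2.1, -2.0, 1.7]
grip_width: 0.0
grip_force: 1.1
```

Request:
step_arm([
  [[-0.5,0,0],[0,0,0],0],
  [[-1,0,0],[0,0,0],0],
  [[-1.4,0,0],[0,0,0],0],
  [[-1.7,0,0],[0,0,0],0],
  [[-1.7,0,0],[0,0,0],0],
])

```text
time_s: 9.45
eef_pos: [607.5, -42.5, 57.2]
ee_rot: [0.0, -0.127, 0.992, 0.0]
force: [0.6, 0.3, -0.0]
grip_width: 0.003
grip_force: 0.0
```

```bash
python3 - <<'E'
from h import *
s=ctrl.sense();print(s['eef_pos'],s['force'],s['wrist_torque'],s['time_s'])
cap('top','t6')
q=np.load('jig.npy');c,n=np.cos(q[2]),np.sin(q[2]);w=s['eef_pos'][:2]-q[:2];print(c*w[0]+n*w[1],-n*w[0]+c*w[1])
E
```

```text
[607.46686524 -42.47623335  57.20946143] [ 0.62362159  0.26610408 -0.02305444] [ 0.04801102 -0.02193623 -0.04867338] 9.45
7.145774332143948 0.0979691959492952
```

Request:
step_arm([
  [[-0.2,0,0],[0,0,0],0],
  [[-0.4,0,0],[0,0,0],0],
  [[-0.6,0,0],[0,0,0],0],
  [[-0.8,0,0],[0,0,0],0],
])

```text
time_s: 10.0
eef_pos: [614.9, -40.6, 57.2]
ee_rot: [-0.0, -0.127, 0.992, 0.0]
force: [-3.7, 0.2, 1.2]
grip_width: 0.006
grip_force: 1.6
```

Request:
step_arm([
  [[-0.1,0,0],[0,0,0],0],
  [[-0.2,0,0],[0,0,0],0],
])

```text
time_s: 10.25
eef_pos: [616.0, -40.3, 57.2]
ee_rot: [-0.001, -0.127, 0.992, 0.0]
force: [-11.4, -1.7, 6.5]
grip_width: 0.002
grip_force: 6.0
```

```bash
python3 - <<'E'
from h import *
s=ctrl.sense();print(s['force'],s['time_s'])
q=np.load('jig.npy');c,n=np.cos(q[2]),np.sin(q[2]);w=s['eef_pos'][:2]-q[:2];print(c*w[0]+n*w[1],-n*w[0]+c*w[1])
cap('top','t7');i=cv2.imread('pics/t7.png')[105:255,190:350];cv2.imwrite('pics/t7b.png',cv2.resize(i,None,fx=4,fy=4,interpolation=cv2.INTER_CUBIC))
E
```

```text
[-11.44314009  -1.65113555   6.53432917] 10.25
15.916150604130554 0.046541922949923986
```

View pics/t7b.png

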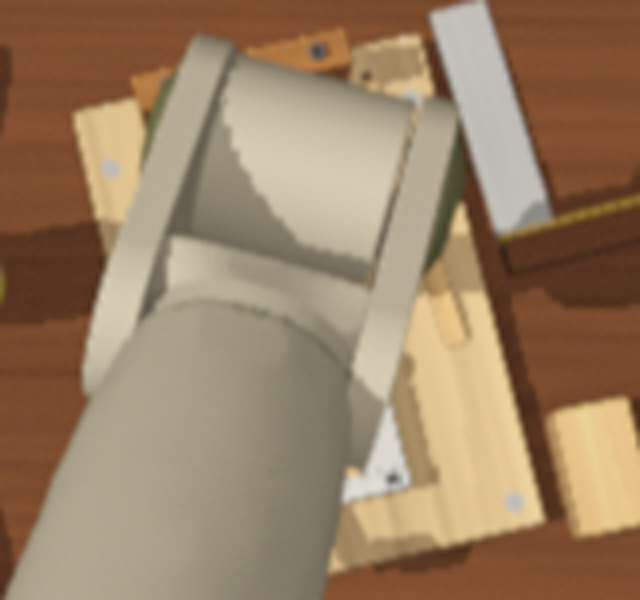

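The arm covers the blank in the top view, but the resistance (11 N) comes about where snug is expected. One slightly firmer press, then a look.

Request:
step_arm([
  [[-0.1,0,0],[0,0,0],0],
  [[-0.2,0,0],[0,0,0],0],
  [[-0.2,0,0],[0,0,0],0],
])

```text
time_s: 10.68
eef_pos: [615.9, -40.3, 57.2]
ee_rot: [-0.004, -0.127, 0.992, 0.0]
force: [-20.8, -2.9, 12.1]
grip_width: -0.006
grip_force: 10.8
```

Request:
step_arm([
  [[0.8,0,0],[0,0,0],0],
  [[2,0,-1],[0,0,0],0],
  [[3,0,-6],[0,0,0],0],
  [[5,0,-12],[0,0,0],0],
  [[9,0,-15],[0,0,0],0],
  [[11,0,-20],[0,0,0],0],
  [[11,0,-20],[0,0,0],0],
  [[11,0,-20],[0,0,0],0],
])

```text
time_s: 11.68
eef_pos: [512.2, -67.4, 257.2]
ee_rot: [0.0, -0.127, 0.992, -0.0]
force: [0.2, 0.7, -0.3]
grip_width: 0.0
grip_force: 0.0
```

```bash
python3 - <<'E'
from h import *
s=ctrl.sense();print(s['eef_pos'],s['time_s'],s['joints'])
cap('top','t8');cap('wrist','w8')
i=cv2.imread('pics/t8.png')[95:195,190:350];i=cv2.resize(i,(800,500),interpolation=cv2.INTER_CUBIC)[:,:520]
cv2.imwrite('pics/t8b.png',i)
E
```

```text
[512.19315218 -67.41045318 257.21699638] 11.675 [-3.58012051e-01  2.75859169e-01  1.47898734e+00  1.70699888e-04
  1.38617651e+00 -2.18306569e+00]
```

View pics/t8b.png

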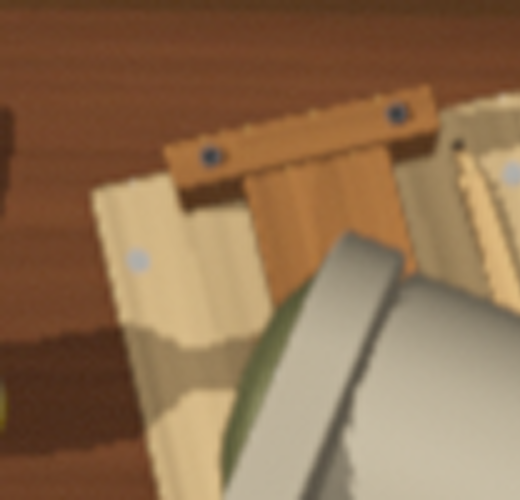

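The blank (front edge 245–395, row ~165) sits flush on the stop, and the press ran into a hard stop at 21 N. Now back to the lever.

```bash
python3 - <<'E'
from h import *
q=np.load('jig.npy');piv=T([-75,49,0],q)[0];a=np.radians(208)
rows([(piv[0]+76*np.cos(a),piv[1]+76*np.sin(a),z,118) for z in(150,61)])
E
```

```text
[5.77, 3.08, 10.64] [0, 0, -13.4]
[5.76, 3.07, 19.54] [0, 0, -13.4]
```

Request:
step_arm([
  [[3,1.5,3],[0,0,-7],50],
  [[5.8,3.1,6],[0,0,-13.4],50],
  [[5.8,3.1,9],[0,0,-13.4],50],
  [[5.8,3.1,12],[0,0,-13.4],50],
  [[5.8,3.1,12],[0,0,-13.4],50],
])

```text
time_s: 12.4
eef_pos: [447.3, -51.5, 135.3]
ee_rot: [-0.002, -0.242, 0.97, 0.002]
force: [-0.1, -0.2, 0.4]
grip_width: 0.502
grip_force: 0.0
```

```bash
python3 - <<'E'
from h import *
s=ctrl.sense();print(s['eef_pos'],s['time_s'],s['grip_width'])
cap('wrist','w9')
E
```

```text
[447.26754672 -51.46530247 135.31970649] 12.4 0.502213273368053
```

View pics/w9.png

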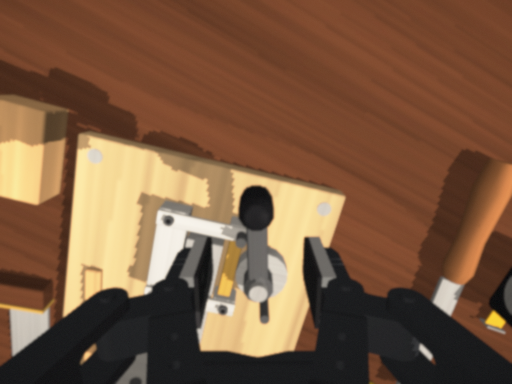

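The grip at (256,205) is centred between the fingers. Descending, then sweeping clockwise.

Request:
step_arm([
  [[0,0,3],[0,0,0],50],
  [[0,0,6],[0,0,0],50],
  [[0,0,7.4],[0,0,0],40],
  [[0,0,7.4],[0,0,0],40],
])

```text
time_s: 12.95
eef_pos: [448.6, -52.1, 63.5]
ee_rot: [-0.0, -0.242, 0.97, 0.0]
force: [0.3, 0.4, 1.0]
grip_width: 0.403
grip_force: 0.0
```

```bash
python3 - <<'E'
from h import *
s=ctrl.sense();print(s['eef_pos'],s['force'],s['grip_width'])
q=np.load('jig.npy');piv=T([-75,49,0],q)[0]
rows([(piv[0]+76*np.cos(np.radians(a)),piv[1]+76*np.sin(np.radians(a)),61,a-90) for a in 208-8.5*np.arange(1,9)])
E
```

```text
[448.6464237  -52.09462334  63.54308464] [0.30951619 0.37933075 0.96786342] 0.402841368133762
[-0.07, 1.15, 0.25] [0, 0, 8.5]
[-0.32, 2.24, 0.25] [0, 0, 17.0]
[-0.73, 3.29, 0.25] [0, 0, 25.5]
[-1.28, 4.27, 0.25] [0, 0, 34.0]
[-1.98, 5.16, 0.26] [0, 0, 42.5]
[-2.8, 5.93, 0.26] [0, 0, 51.0]
[-3.73, 6.57, 0.26] [0, 0, 59.5]
[-4.74, 7.07, 0.25] [0, 0, 68.0]
```

Request:
step_arm([
  [[-0.1,1.1,0.2],[0,0,8.5],40],
  [[-0.3,2.2,0.2],[0,0,17],40],
  [[-0.7,3.3,0.2],[0,0,25.5],40],
  [[-1.3,4.3,0.2],[0,0,34],40],
  [[-2,5.2,0.2],[0,0,42.5],40],
  [[-2.8,5.9,0.2],[0,0,51],40],
  [[-3.7,6.6,0.2],[0,0,59.5],40],
  [[-4.7,7.1,0.2],[0,0,68],40],
])

```text
time_s: 13.95
eef_pos: [457.5, 32.2, 62.9]
ee_rot: [0.001, 0.344, 0.939, -0.001]
force: [-0.2, -6.6, 1.5]
grip_width: 0.4
grip_force: 2.9
```

```bash
python3 - <<'E'
from h import *
s=ctrl.sense();print(s['eef_pos'],s['force'],s['grip_width'])
q=np.load('jig.npy');piv=T([-75,49,0],q)[0]
rows([(piv[0]+76*np.cos(np.radians(a)),piv[1]+76*np.sin(np.radians(a)),61,a-90) for a in 140-8.5*np.arange(1,11)])
E
```

```text
[457.45367066  32.19838748  62.93938215] [-0.24452536 -6.58883351  1.53696829] 0.4003626952775586
[-0.04, 1.14, 0.19] [0, 0, 8.2]
[-0.29, 2.24, 0.19] [0, 0, 16.7]
[-0.69, 3.29, 0.19] [0, 0, 25.2]
[-1.24, 4.27, 0.2] [0, 0, 33.7]
[-1.94, 5.16, 0.2] [0, 0, 42.2]
[-2.75, 5.94, 0.2] [0, 0, 50.7]
[-3.68, 6.58, 0.2] [0, 0, 59.2]
[-4.69, 7.09, 0.2] [0, 0, 67.7]
[-5.76, 7.44, 0.21] [0, 0, 76.2]
[-6.87, 7.62, 0.21] [0, 0, 84.7]
```

Request:
step_arm([
  [[0,1.1,0.2],[0,0,8.2],40],
  [[-0.3,2.2,0.2],[0,0,16.7],40],
  [[-0.7,3.3,0.2],[0,0,25],40],
  [[-1.2,4.3,0.2],[0,0,33.7],40],
  [[-1.9,5.2,0.2],[0,0,42],40],
  [[-2.7,5.9,0.2],[0,0,50.7],40],
  [[-3.7,6.6,0.2],[0,0,59],40],
  [[-4.7,7.1,0.2],[0,0,67.5],40],
])

```text
time_s: 14.95
eef_pos: [537.7, 56.7, 60.4]
ee_rot: [-0.001, 0.808, 0.589, -0.001]
force: [-8.0, -1.9, 1.6]
grip_width: 0.4
grip_force: 3.6
```

```bash
python3 - <<'E'
from h import *
s=ctrl.sense();print(s['eef_pos'],s['force'],s['grip_width'])
q=np.load('jig.npy');piv=T([-75,49,0],q)[0];d=s['eef_pos']-piv;print(np.hypot(*d[:2]),np.degrees(np.arctan2(d[1],d[0])))
rows([(piv[0]+76*np.cos(np.radians(a)),piv[1]+76*np.sin(np.radians(a)),61,a-90) for a in (66,61,58,55)])
E
```

```text
[537.65046068  56.72566883  60.36609558] [-7.97844594 -1.89632928  1.58639647] 0.3996892893447297
76.28987078185425 73.14068070922991
[-0.07, 0.95, -0.07] [0, 0, 6.2]
[-0.17, 1.6, -0.07] [0, 0, 11.2]
[-0.26, 1.99, -0.07] [0, 0, 14.2]
[-0.37, 2.37, -0.07] [0, 0, 17.2]
```

Request:
step_arm([
  [[-0.1,0.9,0],[0,0,6],40],
  [[-0.2,1.6,0],[0,0,11],40],
  [[-0.2,1.6,0],[0,0,11],40],
])

```text
time_s: 15.32
eef_pos: [552.8, 50.2, 60.4]
ee_rot: [-0.0, 0.86, 0.511, -0.0]
force: [-4.2, -0.3, 0.9]
grip_width: 0.405
grip_force: 1.8
```

Request:
step_arm([
  [[0,0.3,0],[0,0,2],40],
  [[-0.1,0.5,0],[0,0,4],40],
  [[-0.1,0.5,0],[0,0,4],40],
])

```text
time_s: 15.7
eef_pos: [552.6, 49.0, 60.0]
ee_rot: [-0.004, 0.877, 0.481, -0.004]
force: [-24.2, 9.1, 16.3]
grip_width: 0.402
grip_force: 13.0
```

```bash
python3 - <<'E'
from h import *
s=ctrl.sense();print(s['eef_pos'],s['force'],s['grip_width'])
q=np.load('jig.npy');piv=T([-75,49,0],q)[0];d=s['eef_pos']-piv;print(np.hypot(*d[:2]),np.degrees(np.arctan2(d[1],d[0])))
E
```

```text
[552.56658058  48.99990144  60.0281477 ] [-24.21405213   9.06755192  16.33353245] 0.4016657684763247
75.06166801164017 60.430002326474664
```

The lever is hard on its locked stop (26 N, and the angle matches). Releasing and lifting clear.

Request:
step_arm([
  [[0,-0.7,0],[0,0,0],45],
  [[0,-0.9,-1],[0,0,0],45],
  [[0,-0.9,-5],[0,0,0],45],
  [[0,-0.9,-10],[0,0,0],45],
  [[-5,-0.9,-16],[0,0,0],45],
  [[-10,-6,-22],[0,0,0],45],
  [[-10,-11,-26],[0,0,0],45],
  [[-10,-16,-26],[0,0,0],45],
])

```text
time_s: 16.7
eef_pos: [385.0, 39.9, 315.6]
ee_rot: [0.002, 0.877, 0.48, 0.002]
force: [0.2, 0.4, -0.4]
grip_width: 0.449
grip_force: 0.0
```

Request:
step_arm([
  [[0,-4,0],[0,0,0],45],
  [[0,-8,0],[0,0,0],45],
  [[0,-8,0],[0,0,0],45],
  [[0,-8,0],[0,0,0],45],
])

```text
time_s: 17.2
eef_pos: [318.8, 83.0, 313.3]
ee_rot: [0.001, 0.877, 0.481, 0.001]
force: [0.6, 1.2, -0.2]
grip_width: 0.452
grip_force: 0.0
```

```bash
python3 - <<'E'
from h import *
s=ctrl.sense();print(s['eef_pos'],s['time_s'],s['force'])
cap('top','t10');i=cv2.imread('pics/t10.png')[95:245,170:370];cv2.imwrite('pics/t10b.png',cv2.resize(i,(800,600),interpolation=cv2.INTER_CUBIC))
E
```

```text
[318.79529444  82.98362073 313.29566683] 17.2 [ 0.57999825  1.16524089 -0.21320887]
```

View pics/t10b.png

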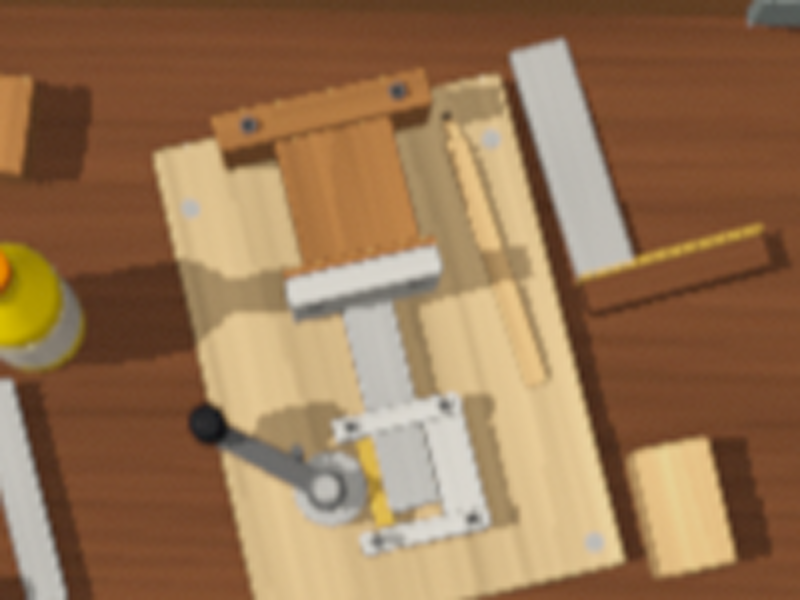

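The final view shows the blank square between jaw and stop, the lever (grip at 207,424) on the locked pin, the bystanders in place and the robot clear.

```bash
python3 -c "
from h import *
print(ctrl.finish_job())"
```

```text
the job is handed in; nothing more can be done
None
```

I handed the job in after about 17 s of the 64 s limit: the blank is clamped square and snug against the end stop with the cam lever hard on its locked stop, and the bystanders look unmoved in the final top view (the hand-in returned no verdict).

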